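# Count three full slide boxes into the collection tray

### The job

Stock the grey collection tray for the round: put exactly three full boxes of microscope slides flat on the floor of its long empty compartment, on the robot's side of the handle. Some of the six cartons on the white mat are empties that look the same, so feel the weight of each as you lift it; the cartons you do not need, full or empty, stay or go back lying flat on the mat. The slides are glass, so set every box down, never let it drop, and leave the cups, vial, bottle, forceps and penlight undisturbed.

Things in the scene. Friction and masses are not known exactly. Their poses are not given: they have to be found in the camera images.
- tray: Grey plastic carry tray, fixed on the table: 260 mm deep (its x), 380 mm long (its y), walls 50 mm high, 4 mm thick; floor 4 mm thick. Origin: centre of its underside. A wall along y at x = +15 mm parts it: on its -x side (nearer the robot) one long empty compartment, on its +x side three bins that hold cups and a vial.
- tray_bay (a point): Centre of the floor of the tray's long empty compartment, which takes the three boxes: inside 139 mm along the tray's x by 372 mm along its y. Its floor is 4 mm above the table. Axes as the tray's.
- tray_handle (a point): Middle of the tray's carrying handle: a round bar along the tray's y, 340 mm long, 22 mm thick, over the parting wall; its centre is 136 mm above the table, its top 147 mm. Two struts 155 mm either side of this point carry it.
- mat: White plastic work mat, fixed on the table, 320 mm (its x) by 400 mm (its y), 3 mm thick; the slide boxes lie on it in two rows of three. Origin: centre of its underside. Mat and tray lie side by side, either one on the left; place and yaw vary.
- box1_mid (a point): One of six closed, outwardly identical brown cartons with a small pale label on top for microscope slides, lying flat: 85 mm long (its x), 58 mm wide (its y), 32 mm high. This point is its centre, 16 mm above its underside. Some of the six are full (about 225 to 320 g, glass), the others empty (about 25 to 40 g); nothing to be seen tells which, only lifting does. No lid comes off.
- box2_mid (a point): One of six closed, outwardly identical brown cartons with a small pale label on top for microscope slides, lying flat: 85 mm long (its x), 58 mm wide (its y), 32 mm high. This point is its centre, 16 mm above its underside. Some of the six are full (about 225 to 320 g, glass), the others empty (about 25 to 40 g); nothing to be seen tells which, only lifting does. No lid comes off.
- box3_mid (a point): One of six closed, outwardly identical brown cartons with a small pale label on top for microscope slides, lying flat: 85 mm long (its x), 58 mm wide (its y), 32 mm high. This point is its centre, 16 mm above its underside. Some of the six are full (about 225 to 320 g, glass), the others empty (about 25 to 40 g); nothing to be seen tells which, only lifting does. No lid comes off.
- box4_mid (a point): One of six closed, outwardly identical brown cartons with a small pale label on top for microscope slides, lying flat: 85 mm long (its x), 58 mm wide (its y), 32 mm high. This point is its centre, 16 mm above its underside. Some of the six are full (about 225 to 320 g, glass), the others empty (about 25 to 40 g); nothing to be seen tells which, only lifting does. No lid comes off.
- box5_mid (a point): One of six closed, outwardly identical brown cartons with a small pale label on top for microscope slides, lying flat: 85 mm long (its x), 58 mm wide (its y), 32 mm high. This point is its centre, 16 mm above its underside. Some of the six are full (about 225 to 320 g, glass), the others empty (about 25 to 40 g); nothing to be seen tells which, only lifting does. No lid comes off.
- box6_mid (a point): One of six closed, outwardly identical brown cartons with a small pale label on top for microscope slides, lying flat: 85 mm long (its x), 58 mm wide (its y), 32 mm high. This point is its centre, 16 mm above its underside. Some of the six are full (about 225 to 320 g, glass), the others empty (about 25 to 40 g); nothing to be seen tells which, only lifting does. No lid comes off.
- cup1: Specimen cup with red screw lid, 62 mm across, 71 mm tall, standing in a +x side bin of the tray. Not part of the job. Origin: centre of its underside.
- cup2: Specimen cup like cup1, in the middle +x side bin of the tray. Not part of the job. Origin: centre of its underside.
- cup3: Specimen cup like cup1, standing on the table beyond mat and tray. Not part of the job. Origin: centre of its underside.
- vial: Dark test-strip vial, 45 mm across, 108 mm tall, standing in a +x side bin of the tray. Not part of the job. Origin: centre of its underside.
- bottle: Brown bottle, 68 mm across, 170 mm tall, standing on the table beyond mat and tray. Not part of the job. Origin: centre of its underside.
- forceps: Steel forceps, 136 mm long, 11 mm wide, 6 mm thick, lying on the mat between the two rows of boxes, along the mat's y. Not part of the job. Origin: centre of its underside.
- penlight: Slim metal penlight, 128 mm long, 12 mm thick, lying on the mat between the two rows of boxes, along the mat's y. Not part of the job. Origin: centre of its underside.
Mind the look-alikes: they are no part of the job. What is shaped like the part that bears box1_mid but purple or yellow is not meant. What is shaped like the part that bears box6_mid but orange is not meant.

How it is judged:
By the outcome, as a careful person would: the job done as asked, in the order asked, and still so for the second after the job is handed in, with the robot touching nothing.
It also fails if it takes over 72 s, if anything falls off the work surface, if the arm or the gripper's body presses on something with over 40 N, if the wrist force passes 120 N, or if a joint passes its speed limit or range.

### The arm

A 6-joint arm with a two-finger parallel gripper is mounted at the origin on the work surface. World frame = base frame: x ahead of the robot, y to its left, z up, the work surface at z = 0. Lengths are in m, angles in degrees, forces in N, time in s.
With the tool pointing down it reaches from about 0.325 to 0.75 m from the base axis. Payload 7.6 kg.
Tool frame: the origin (TCP) lies at the very end of the fingers, on their centre line; the grasp point (between the pads) lies manip.grasp_offset behind it (manip.grasp_offset is the distance from the TCP to the grasp point, in m); z points along the fingers, y is the line along which they close (so a half turn about z gives the same grasp; the last joint's range is limited). The gripper opens to 85 mm and grips with 20 to 120 N. Pads are 22 mm wide; open, the fingers measure 114 mm over their backs; the gripper's body (76 mm by 85 mm) begins 54 mm behind the grasp point. The pads swing forward as they close: fully open they stand 13 mm farther back than shut.
Start: joints at [-68.428, 2.991, 80.254, -0, 96.75, -4.028], TCP at [0.227, -0.473, 0.231] pointing down, gripper open.
Joint ranges: [-166.34, 166.34], [-52.06, 124.39], [6.96, 135.62], [-60.46, 240.46], [14.63, 156.25], [-167.68, 167.68]. Speed limits (degrees/s): [147.25, 147.25, 172.46, 180, 180, 180].

### API

Orientations are given as a 3x3 rotation matrix whose columns are the frame's x, y, z axes.
In Python, from workcell import manip gives the robot as it stands. The module is installed in compiled form; this text tells all that it offers.
- The arm moves only by the tool send_rows, never from a script. Its argument "increments" is a list of rows, each a list of 7 numbers: the closure in counts, from 0 (fully open) to 255 (shut), then the shift along the tool's x, y, z in m, then the turn, a rotation vector about the tool's x, y, z in rad. In form: [[jaw, x, y, z, ax, ay, az], ...]. A call has 1 to 10 rows; each row shifts and turns the commanded pose from where the row before left it, along the tool's axes as they then stand; what a row does not reach is not made up. A row lasts 1/12 s, in which the tool goes at most 41.7 mm and 7.16 degrees, less where a joint would pass 70% of its speed; a pose out of reach is approached as far as the arm can. A call with a gripper value outside its range is refused whole. The fingers move at their own pace and stop on an object; the grip force is fixed at half the most. Time passes only in rows, so rows that do not move let the fingers close. It gives the time, the measured TCP pose, the force, the opening and the grip force at its end, in the units of the state.
- manip.observe(): the state, without advancing time (a new reading comes with each control period).
- manip.grab_frame(name): name is "scene" or "top" or "wrist"; returns the picture (480x640x3 uint8, red, green, blue); there is no depth.
- manip.camera_info(name): a dict with "intrinsics" (3x3 intrinsics, pixels), "view" (4x4, takes a point from world to camera coordinates). Camera axes: x right, y down, z forward; pixel columns grow to the right and rows downward; lengths in m; the calibration is good to about 2 mm. The wrist camera is an equidistant fisheye: a pixel r from the principal point sees the ray r / f radians off the axis. A picture is of the moment at which its call begins: read the wrist's pose just before it. camera_info takes no time and is no camera call; for the wrist camera it gives the pose at the moment of the call.
- manip.sign_off(): hands the job in; it is judged then, once.
Trained networks look in the newest picture that a camera, given by its name, has taken for a name from the list of things; names that differ only in an ending like _2 or _b are one class to them, and where a whole thing is asked for, a point or a joint stands for the part that bears it (a point fixed in the world has none). Each returns a list of dicts, best first, with "confidence" (0 to 1); they miss things now and then, are a little off and sometimes report something else, mostly with a low value. They report only what shows in the picture. A call takes as long as a camera call. They do not tell look-alikes from the thing itself.
- manip.cut_out(camera, target): "mask" (480x640 bool, what is visible of it) and "extent" ([left, top, right, bottom] in pixels, round what is visible of it).
- manip.spot_point(camera, target): "uv" ([column, row] in pixels: a listed point, or the origin of a listed thing).
The state is a dict: "clock": time; "joint_pos": joint angles; "qvel": joint speeds; "joint_torque": joint torques, N m; "tool_pos": TCP position; "eef_rot": TCP orientation; "wrist_force": force on the tool from outside, world axes, zero at the start; "moment": the same for the moment, N m; "grip_width": finger opening in m; "grasp_force": force on a finger pad.
Only numpy, scipy, OpenCV 4.12 (cv2) and the standard library are available. Lean on these libraries where they do the work, as an engineer would, in place of code of your own. Each camera call takes 0.05 s, during which the arm holds its last target. There are 200 camera calls.

## Working session

There is one attempt and no reset: what is moved stays moved. The work goes in short steps, Python scripts to look and compute and a tool call to move; the robot and the scene stay as the last step left them, time stands still between calls to the robot, and variables do not carry over. Pictures are saved under pics/ and viewed, at most 10 in all, crops included, and the job is handed in when it is done.

Besides the shell and the picture viewer there is one more tool, called after ">>>" as name(argument=value, ...), one argument or row to a line, values as JSON. send_rows: Moves the arm, as the interface text tells. Its arguments: {"type":"object","properties":{"increments":{"type":"array","items":{"type":"array","items":{"type":"number"}}}},"required":["increments"]}

```bash
mkdir -p pics; ls
python3 - <<'E'
from workcell import manip
import cv2,numpy as np
s=manip.observe()
for k,v in s.items(): print(k,np.round(v,4).tolist())
print(manip.grasp_offset)
for n in ("top","scene"):
    f=manip.grab_frame(n); cv2.imwrite(f"pics/{n}0.png",f[:,:,::-1])
    ci=manip.camera_info(n); print(n,np.round(ci["intrinsics"],1).tolist(),np.round(ci["view"],4).tolist())
E
```

```text
pics
clock 0.0
joint_pos [-68.4287, 3.027, 80.3148, 0.0007, 96.7517, -4.0281]
qvel [0.0413, -0.0372, 0.0131, 0.0069, 0.0726, -0.0753]
joint_torque [-0.0008, -38.1668, -36.0191, 0.0, 0.0061, -0.0]
tool_pos [0.2267, -0.4732, 0.2305]
eef_rot [[0.9018, 0.4321, -0.0006], [0.4321, -0.9018, 0.0015], [0.0001, -0.0016, -1.0]]
wrist_force [0.1762, 0.2115, -0.5839]
moment [0.0338, -0.0019, 0.0151]
grasp_force 0.0
grip_width 0.0852
0.0187
top [[491.2, 0.0, 328.6], [0.0, 491.2, 232.7], [0.0, 0.0, 1.0]] [[-0.0053, -1.0, -0.0043, -0.0836], [-0.988, 0.0059, -0.1546, 0.5386], [0.1546, 0.0034, -0.988, 1.4181], [0.0, 0.0, 0.0, 1.0]]
scene [[518.6, 0.0, 310.1], [0.0, 518.6, 231.7], [0.0, 0.0, 1.0]] [[0.8149, 0.5796, 0.0013, -0.396], [0.3861, -0.5412, -0.747, -0.1668], [-0.4322, 0.6093, -0.6648, 1.5857], [0.0, 0.0, 0.0, 1.0]]
```

View pics/top0.png

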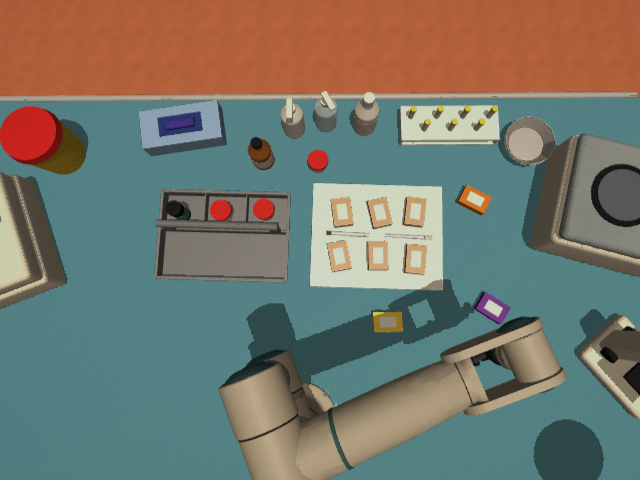

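```bash
cat > h.py <<'E'
from workcell import manip
import cv2,numpy as np
def proj(cam,P):
    ci=manip.camera_info(cam);K=np.array(ci["intrinsics"]);V=np.array(ci["view"])
    p=V[:3,:3]@np.asarray(P,float).T+V[:3,3:4]; p=K@p; return (p[:2]/p[2]).T
def back(cam,uv,z):
    ci=manip.camera_info(cam);K=np.array(ci["intrinsics"]);V=np.array(ci["view"])
    c=-V[:3,:3].T@V[:3,3]; d=V[:3,:3].T@np.linalg.inv(K)@np.r_[uv,1.]
    return c+d*(z-c[2])/d[2]
E
python3 - <<'E'
from h import *
r=manip.cut_out("top","box1_mid")
for m in r:
    c=max(cv2.findContours(m["mask"].astype(np.uint8),0,2)[0],key=cv2.contourArea)
    pts=np.array([back("top",p[0],.035)[:2] for p in c.astype(float)],np.float32)
    (cx,cy),(w,h),a=cv2.minAreaRect(pts*1000)
    print(round(m["confidence"],2),m["extent"],round(cx),round(cy),round(w),round(h),round(a,1))
for n,z in (("tray",0),("mat",0),("tray_bay",.004),("tray_handle",.136),("box1_mid",.019),("forceps",.003),("penlight",.003),("cup3",0),("bottle",0)):
    for q in manip.spot_point("top",n)[:8]:
        print(n,round(q["confidence"],2),np.round(q["uv"],1),np.round(back("top",q["uv"],z),4))
E
```

```text
0.86 [325.5, 240.0, 346.8, 272.2] 470 -116 87 59 10.1
0.6 [371.5, 311.1, 403.7, 334.2] 277 -255 87 60 89.7
0.56 [473.9, 294.1, 512.3, 324.9] 316 -561 90 60 57.3
tray 0.76 [223.5 235.3] [0.5386 0.2349 0.    ]
tray 0.54 [342.6 212.9] [ 0.6061 -0.13    0.    ]
tray 0.18 [407.9 235.2] [ 0.5356 -0.3287  0.    ]
mat 0.63 [223.5 234.4] [0.5414 0.235  0.    ]
mat 0.62 [378.5 235.4] [ 0.5355 -0.2389  0.    ]
mat 0.57 [340.3 214. ] [ 0.6027 -0.1229  0.    ]
tray_bay 0.77 [226.8 257.1] [0.4711 0.2221 0.004 ]
tray_bay 0.6 [416.  255.7] [ 0.4721 -0.3506  0.004 ]
tray_handle 0.87 [214.2 222.7] [0.5536 0.2319 0.136 ]
box1_mid 0.87 [338.2 252.3] [ 0.4821 -0.1151  0.019 ]
box1_mid 0.63 [384.7 322. ] [ 0.2756 -0.2498  0.019 ]
box1_mid 0.62 [494.1 308.9] [ 0.3119 -0.5725  0.019 ]
forceps 0.54 [408.2 233. ] [ 0.5419 -0.3293  0.003 ]
penlight 0.48 [344.7 236.1] [ 0.5335 -0.1356  0.003 ]
penlight 0.15 [342.4 209.6] [ 0.6159 -0.1294  0.003 ]
cup3 0.95 [224.6 213.4] [0.6068 0.2334 0.    ]
cup3 0.84 [269.5 209.9] [0.6169 0.0952 0.    ]
cup3 0.59 [320.  167.4] [ 0.7513 -0.0608  0.    ]
bottle 0.75 [265.9 158.5] [0.7813 0.1087 0.    ]
```

The top view shows the tray at about (223,235) and the mat at (377,236). The six brown cartons with pale labels are at (342,212), (379,212), (415,212), (339,256), (377,256) and (416,259). Look-alikes are the orange box at (475,200), the yellow one at (388,322) and the purple one at (493,308). All three lie off the mat and are rejected by colour. Next I'll measure the cartons and check them in a crop.

Run:
```python
from h import *
f=manip.grab_frame("top")
cv2.imwrite("pics/crop1.png",cv2.resize(f[175:345,300:520],None,fx=3.5,fy=3.5,interpolation=cv2.INTER_CUBIC)[:,:,::-1])
for i in range(1,7):
  for m in manip.cut_out("top",f"box{i}_mid"):
    e=m["extent"]; u,v=(e[0]+e[2])/2,(e[1]+e[3])/2
    col=f[m["mask"]].mean(0).astype(int)
    c=max(cv2.findContours(m["mask"].astype(np.uint8),0,2)[0],key=cv2.contourArea)
    pts=np.array([back("top",p[0],.035)[:2] for p in c.astype(float)],np.float32)
    (cx,cy),(w,h),a=cv2.minAreaRect(pts*1000)
    print(i,round(m["confidence"],2),(round(u),round(v)),col,round(cx),round(cy),round(w),round(h),round(a,1))
  print([(round(q["confidence"],2),np.round(back("top",q["uv"],.019)[:2],4)) for q in manip.spot_point("top",f"box{i}_mid")[:1]])
for t in ("tray","mat"):
  for m in manip.cut_out("top",t)[:2]:
    c=max(cv2.findContours(m["mask"].astype(np.uint8),0,2)[0],key=cv2.contourArea)
    z=.05 if t=="tray" else .003
    pts=np.array([back("top",p[0],z)[:2] for p in c.astype(float)],np.float32)
    print(t,round(m["confidence"],2),cv2.minAreaRect(pts*1000),m["extent"])
```

```text
1 0.85 (494, 307) [132  95 136] 317 -560 92 61 55.5
1 0.79 (388, 321) [141 121  59] 279 -256 85 57 89.7
1 0.68 (338, 255) [201 176 137] 470 -116 86 59 10.6
[(0.82, array([ 0.483 , -0.1148]))]
2 0.93 (342, 211) [196 171 132] 603 -127 89 60 7.3
2 0.49 (416, 260) [194 170 133] 461 -342 62 90 84.0
[(0.93, array([ 0.603 , -0.1277]))]
[(0.56, array([ 0.4642, -0.349 ]))]
4 0.92 (380, 213) [194 169 130] 601 -239 89 60 12.4
[(0.96, array([ 0.5983, -0.2351]))]
5 0.55 (378, 256) [198 173 135] 472 -230 59 84 88.6
[(0.83, array([ 0.4676, -0.2213]))]
6 0.6 (414, 211) [188 165 127] 604 -345 62 93 82.8
6 0.58 (477, 203) [186 128  73] 637 -525 86 66 61.9
[(0.79, array([ 0.6437, -0.5352]))]
tray 0.65 ((533.9373779296875, 230.02418518066406), (399.2356872558594, 271.8845520019531), 88.70075988769531) [149.5, 190.5, 293.2, 282.8]
tray 0.6 ((609.5861206054688, 105.28827667236328), (68.95318603515625, 58.993961334228516), 44.84291076660156) [253.7, 197.0, 273.2, 219.6]
mat 0.66 ((536.1846313476562, -232.65553283691406), (399.5093994140625, 325.6253662109375), 87.9557113647461) [309.6, 182.6, 445.0, 289.9]
mat 0.57 ((608.699951171875, -350.1382141113281), (61.75892639160156, 91.15016174316406), 82.13591766357422) [398.6, 195.7, 427.6, 225.6]
```

View pics/crop1.png

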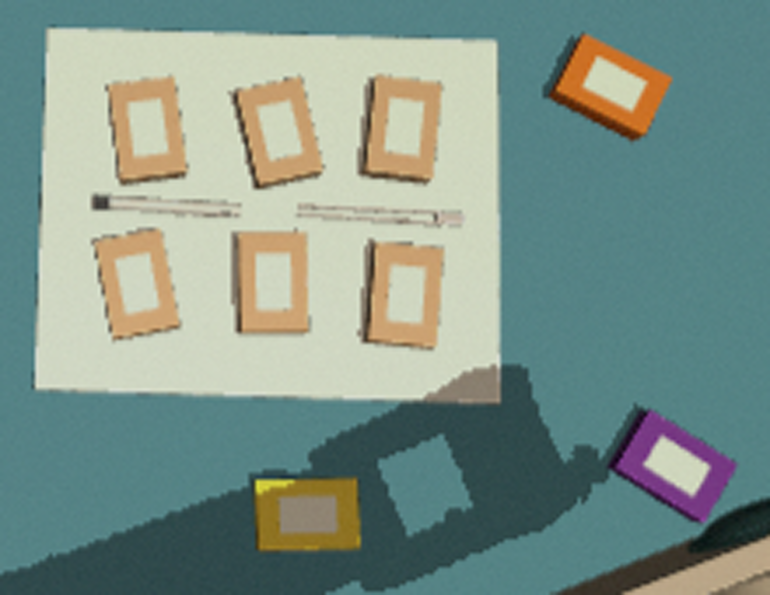

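The crop confirms six brown cartons on the mat. The purple, yellow and orange boxes lie off it, the forceps at about (408,237) and the penlight at about (347,234). I'll refine the carton poses from brown-ring contours.

```bash
cat >> h.py <<'E'
def boxes(f,roi=None):
    hsv=cv2.cvtColor(f,cv2.COLOR_RGB2HSV)
    m=((hsv[...,0]<22)&(hsv[...,0]>7)&(hsv[...,1]>70)&(hsv[...,1]<165)&(hsv[...,2]>90)).astype(np.uint8)
    out=[]
    for c in cv2.findContours(m,cv2.RETR_EXTERNAL,cv2.CHAIN_APPROX_NONE)[0]:
        if not 350<cv2.contourArea(c)<1100: continue
        mm=np.zeros_like(m);cv2.drawContours(mm,[c],-1,1,-1)
        lab=mm&(hsv[...,1]<70); 
        if lab.sum()<60: continue
        v,u=np.nonzero(lab)
        L=back("top",(u.mean(),v.mean()),.035)[:2]
        pts=np.array([back("top",p[0],.035)[:2] for p in c.astype(float)],np.float32)
        r=cv2.minAreaRect(pts*1000);b=cv2.boxPoints(r)
        e=[b[1]-b[0],b[2]-b[1]];e=max(e,key=np.linalg.norm)
        a=(np.degrees(np.arctan2(e[1],e[0]))+90)%180-90
        out.append((np.round(L*1000).astype(int).tolist(),np.round(r[0]).astype(int).tolist(),np.round(r[1]).astype(int).tolist(),round(float(a),1)))
    return sorted(out)
E
python3 - <<'E'
from h import *
f=manip.grab_frame("top")
for b in boxes(f): print(*b)
E
```

```text
[460, -344] [460, -342] [61, 86] -6.0
[470, -116] [470, -116] [85, 57] 10.6
[472, -231] [472, -231] [56, 84] -1.0
[602, -240] [600, -238] [87, 59] 12.4
[605, -347] [602, -345] [60, 89] -7.7
[605, -127] [603, -126] [88, 57] 7.1
```

```bash
cat >> h.py <<'E'
def plan(x,y,z,yaw,n,p=None):
    """rows from current (or given x,y,z,yaw) pose to target, n rows, straight line"""
    s=manip.observe();R=np.array(s["eef_rot"])
    if p is None: p=[*s["tool_pos"],np.degrees(np.arctan2(R[1,0],R[0,0]))]
    p=np.array(p,float); d=(np.array([x,y,z])-p[:3])/n; t=(p[3]-yaw)/n
    print("from",p.round(4),"t",round(s["clock"],2),"step",d.round(4),"turn",round(t,2))
    for i in range(n):
        a=np.radians(p[3]-t*i);c,q=np.cos(a),np.sin(a)
        print([round(v,4) for v in (c*d[0]+q*d[1],q*d[0]-c*d[1],-d[2],0,0,np.radians(t))])
E
python3 - <<'E'
from h import *
plan(.460,-.343,.12,-6,9)
# tray rim check
O=np.array([.538,.232]);a=np.radians(-1.4);R=np.array([[np.cos(a),-np.sin(a)],[np.sin(a),np.cos(a)]])
g=lambda x,y,z:[*(O+R@[x,y]),z]
f=manip.grab_frame("top").copy()
def poly(P,col):
    cv2.polylines(f,[np.round(proj("top",P)*16).astype(int)],True,col,1,cv2.LINE_AA,4)
poly([g(sx*.13,sy*.19,.05) for sx,sy in((1,1),(1,-1),(-1,-1),(-1,1))],(255,255,0))
for k in(-.115,0,.115): poly([g(-.07+sx*.0425,k+sy*.029,.004) for sx,sy in((1,1),(1,-1),(-1,-1),(-1,1))],(0,255,0)); print(np.round(g(-.07,k,0),4))
cv2.imwrite("pics/tray.png",cv2.resize(f[180:295,145:305],None,fx=4.5,fy=4.5)[:,:,::-1])
E
```

```text
from [ 0.2269 -0.4735  0.2313 25.5999] t 1.4 step [ 0.0259  0.0145 -0.0124] turn 3.51
[np.float64(0.0296), np.float64(-0.0019), np.float64(0.0124), 0, 0, np.float64(0.0613)]
[np.float64(0.0295), np.float64(-0.0037), np.float64(0.0124), 0, 0, np.float64(0.0613)]
[np.float64(0.0292), np.float64(-0.0055), np.float64(0.0124), 0, 0, np.float64(0.0613)]
[np.float64(0.0288), np.float64(-0.0073), np.float64(0.0124), 0, 0, np.float64(0.0613)]
[np.float64(0.0283), np.float64(-0.009), np.float64(0.0124), 0, 0, np.float64(0.0613)]
[np.float64(0.0277), np.float64(-0.0107), np.float64(0.0124), 0, 0, np.float64(0.0613)]
[np.float64(0.027), np.float64(-0.0124), np.float64(0.0124), 0, 0, np.float64(0.0613)]
[np.float64(0.0262), np.float64(-0.014), np.float64(0.0124), 0, 0, np.float64(0.0613)]
[np.float64(0.0252), np.float64(-0.0156), np.float64(0.0124), 0, 0, np.float64(0.0613)]
[0.4652 0.1187 0.    ]
[0.468  0.2337 0.    ]
[0.4708 0.3487 0.    ]
```

View pics/tray.png

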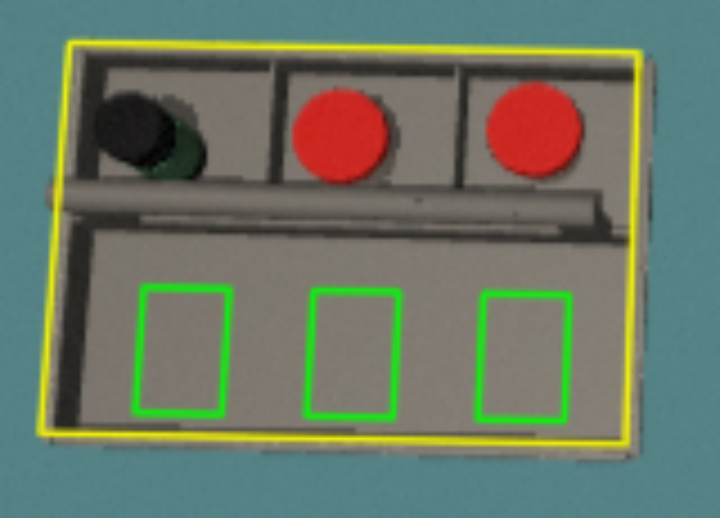

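The overlay shows the rim fits to within about 4 mm (the true tray sits slightly lower and to the right), and the three green slots lie clear of the walls and handle. Now I'll approach the first carton.

>>> send_rows(
  increments=[
    [0,0.0296,-0.0019,0.0124,0,0,0.0613],
    [0,0.0295,-0.0037,0.0124,0,0,0.0613],
    [0,0.0292,-0.0055,0.0124,0,0,0.0613],
    [0,0.0288,-0.0073,0.0124,0,0,0.0613],
    [0,0.0283,-0.009,0.0124,0,0,0.0613],
    [0,0.0277,-0.0107,0.0124,0,0,0.0613],
    [0,0.027,-0.0124,0.0124,0,0,0.0613],
    [0,0.0262,-0.014,0.0124,0,0,0.0613],
    [0,0.0252,-0.0156,0.0124,0,0,0.0613],
    [0,0,0,0,0,0,0],
  ],
)

```text
clock: 2.28
tool_pos: [0.4627, -0.3393, 0.1166]
eef_rot: [[0.995, -0.104, -0.002], [-0.104, -0.995, 0.004], [-0.002, -0.004, -1.0]]
wrist_force: [-0.2, -0.0, -0.3]
grip_width: 0.0854
grasp_force: 0.0
```

>>> send_rows(
  increments=[
    [0,-0.002,0.003,0.0,0,0,0],
    [0,0,0,0.03,0,0,0],
    [0,0,0,0.03,0,0,0],
    [0,0,0,0.03,0,0,0],
    [0,0,0,0.018,0,0,0],
    [0,0,0,0,0,0,0],
  ],
)

```text
clock: 2.78
tool_pos: [0.4547, -0.3451, 0.0076]
eef_rot: [[0.994, -0.106, -0.006], [-0.106, -0.994, 0.005], [-0.006, -0.004, -1.0]]
wrist_force: [-0.6, 1.0, -0.4]
grip_width: 0.0853
grasp_force: 0.0
```

Run:
```python
from h import *
s=manip.observe(); print(np.round(s["tool_pos"],4),np.round(s["wrist_force"],2),s["clock"])
f=manip.grab_frame("wrist"); cv2.imwrite("pics/w1.png",f[:,:,::-1])
```

```text
[ 0.4547 -0.3451  0.0076] [-0.56  1.05 -0.42] 2.7833
```

View pics/w1.png

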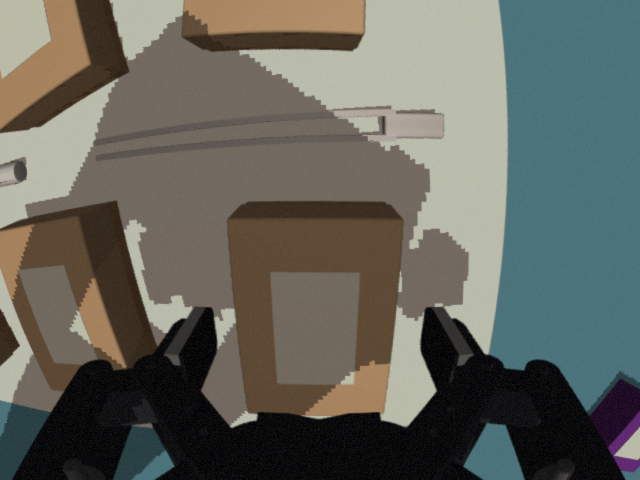

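The wrist view shows the carton (label at 315,330) centred between the open fingers (about 200 and 440), with the forceps well clear at (270,130). Now I'll close, lift and weigh it.

>>> send_rows(
  increments=[
    [255,0,0,0,0,0,0],
    [255,0,0,0,0,0,0],
    [255,0,0,0,0,0,0],
    [255,0,0,0,0,0,0],
    [255,0,0,0,0,0,0],
    [255,0,0,-0.012,0,0,0],
    [255,0,0,-0.02,0,0,0],
    [255,0,0,-0.01,0,0,0],
    [255,0,0,0,0,0,0],
    [255,0,0,0,0,0,0],
  ],
)

```text
clock: 3.67
tool_pos: [0.4581, -0.3461, 0.0545]
eef_rot: [[0.995, -0.105, 0.001], [-0.105, -0.995, -0.001], [0.001, 0.001, -1.0]]
wrist_force: [0.2, 1.2, -4.0]
grip_width: 0.0564
grasp_force: 66.0
```

>>> send_rows(
  increments=[
    [255,0,0,0,0,0,0],
    [255,0,0,0,0,0,0],
    [255,0,0,0,0,0,0],
  ],
)

```text
clock: 3.92
tool_pos: [0.4573, -0.3454, 0.0526]
eef_rot: [[0.995, -0.105, -0.002], [-0.105, -0.995, 0.001], [-0.002, -0.001, -1.0]]
wrist_force: [-0.2, 0.2, -3.3]
grip_width: 0.0567
grasp_force: 66.0
```

Run:
```python
from h import *
s=manip.observe(); print(np.round(s["wrist_force"],2))
plan(.465,.340,.13,-1.4,22)
```

```text
[-0.2   0.17 -3.35]
from [ 0.4573 -0.3454  0.0526 -6.0102] t 3.92 step [0.0003 0.0312 0.0035] turn -0.21
[np.float64(-0.0029), np.float64(-0.031), np.float64(-0.0035), 0, 0, np.float64(-0.0037)]
[np.float64(-0.0028), np.float64(-0.031), np.float64(-0.0035), 0, 0, np.float64(-0.0037)]
[np.float64(-0.0027), np.float64(-0.031), np.float64(-0.0035), 0, 0, np.float64(-0.0037)]
[np.float64(-0.0026), np.float64(-0.031), np.float64(-0.0035), 0, 0, np.float64(-0.0037)]
[np.float64(-0.0025), np.float64(-0.0311), np.float64(-0.0035), 0, 0, np.float64(-0.0037)]
[np.float64(-0.0023), np.float64(-0.0311), np.float64(-0.0035), 0, 0, np.float64(-0.0037)]
[np.float64(-0.0022), np.float64(-0.0311), np.float64(-0.0035), 0, 0, np.float64(-0.0037)]
[np.float64(-0.0021), np.float64(-0.0311), np.float64(-0.0035), 0, 0, np.float64(-0.0037)]
[np.float64(-0.002), np.float64(-0.0311), np.float64(-0.0035), 0, 0, np.float64(-0.0037)]
[np.float64(-0.0019), np.float64(-0.0311), np.float64(-0.0035), 0, 0, np.float64(-0.0037)]
[np.float64(-0.0018), np.float64(-0.0311), np.float64(-0.0035), 0, 0, np.float64(-0.0037)]
[... 300 characters left out ...]
loat64(-0.0311), np.float64(-0.0035), 0, 0, np.float64(-0.0037)]
[np.float64(-0.0012), np.float64(-0.0311), np.float64(-0.0035), 0, 0, np.float64(-0.0037)]
[np.float64(-0.0011), np.float64(-0.0311), np.float64(-0.0035), 0, 0, np.float64(-0.0037)]
[np.float64(-0.001), np.float64(-0.0311), np.float64(-0.0035), 0, 0, np.float64(-0.0037)]
[np.float64(-0.0009), np.float64(-0.0311), np.float64(-0.0035), 0, 0, np.float64(-0.0037)]
[np.float64(-0.0008), np.float64(-0.0311), np.float64(-0.0035), 0, 0, np.float64(-0.0037)]
[np.float64(-0.0006), np.float64(-0.0311), np.float64(-0.0035), 0, 0, np.float64(-0.0037)]
[np.float64(-0.0005), np.float64(-0.0312), np.float64(-0.0035), 0, 0, np.float64(-0.0037)]
```

Carton 1 (box3) reads about 3 N, so it is full. I'll carry it to the tray's far-left slot.

>>> send_rows(
  increments=[
    [255,0,-0.005,-0.035,0,0,-0.04],
    [255,0,-0.02,-0.035,0,0,-0.04],
    [255,-0.0005,-0.038,0,0,0,0],
    [255,-0.0005,-0.038,0,0,0,0],
    [255,-0.0005,-0.038,0,0,0,0],
    [255,-0.0005,-0.038,0,0,0,0],
    [255,-0.0005,-0.038,0,0,0,0],
    [255,-0.0005,-0.038,0,0,0,0],
    [255,-0.0005,-0.038,0,0,0,0],
    [255,-0.0005,-0.038,0,0,0,0],
  ],
)

```text
clock: 4.75
tool_pos: [0.4626, -0.0151, 0.1233]
eef_rot: [[1.0, -0.025, -0.0], [-0.025, -1.0, -0.0], [-0.0, 0.0, -1.0]]
wrist_force: [0.7, -0.1, -3.4]
grip_width: 0.0567
grasp_force: 66.4
```

>>> send_rows(
  increments=[
    [255,-0.0005,-0.038,0,0,0,0],
    [255,-0.0005,-0.038,0,0,0,0],
    [255,-0.0005,-0.038,0,0,0,0],
    [255,-0.0005,-0.038,0,0,0,0],
    [255,-0.0005,-0.038,0,0,0,0],
    [255,-0.0005,-0.038,0,0,0,0],
    [255,-0.0005,-0.038,0,0,0,0],
    [255,-0.0005,-0.038,0,0,0,0],
    [255,-0.0005,-0.035,0,0,0,0],
    [255,0,0,0,0,0,0],
  ],
)

```text
clock: 5.58
tool_pos: [0.4658, 0.3274, 0.1227]
eef_rot: [[1.0, -0.02, -0.001], [-0.02, -1.0, 0.002], [-0.001, -0.002, -1.0]]
wrist_force: [0.8, -0.0, -3.3]
grip_width: 0.0566
grasp_force: 66.5
```

>>> send_rows(
  increments=[
    [255,0,0,0,0,0,0],
  ],
)

```text
clock: 5.67
tool_pos: [0.4664, 0.3235, 0.1225]
eef_rot: [[1.0, -0.022, -0.001], [-0.022, -1.0, -0.001], [-0.001, 0.001, -1.0]]
wrist_force: [-0.0, -1.2, -4.2]
grip_width: 0.0564
grasp_force: 66.5
```

>>> send_rows(
  increments=[
    [255,0,-0.022,0,0,0,0],
    [255,0,0,0.02,0,0,0],
    [255,0,0,0.03,0,0,0],
    [255,0,0,0.03,0,0,0],
    [255,0,0,0.015,0,0,0],
    [255,0,0,0.007,0,0,0],
    [255,0,0,0,0,0,0],
    [255,0,0,0,0,0,0],
    [255,0,0,0,0,0,0],
  ],
)

```text
clock: 6.42
tool_pos: [0.4689, 0.3444, 0.0236]
eef_rot: [[1.0, -0.025, 0.003], [-0.025, -1.0, 0.002], [0.003, -0.002, -1.0]]
wrist_force: [0.5, 0.0, -3.1]
grip_width: 0.0568
grasp_force: 66.5
```

>>> send_rows(
  increments=[
    [255,0,0,0.006,0,0,0],
    [255,0,0,0.004,0,0,0],
    [255,0,0,0,0,0,0],
    [255,0,0,0,0,0,0],
  ],
)

```text
clock: 6.75
tool_pos: [0.4691, 0.345, 0.0155]
eef_rot: [[1.0, -0.025, 0.004], [-0.025, -1.0, 0.002], [0.004, -0.002, -1.0]]
wrist_force: [-5.2, -4.6, 16.2]
grip_width: 0.0564
grasp_force: 69.6
```

>>> send_rows(
  increments=[
    [255,0,0,0.002,0,0,0],
    [255,0,0,0,0,0,0],
  ],
)

```text
clock: 6.92
tool_pos: [0.4691, 0.3451, 0.0154]
eef_rot: [[1.0, -0.025, 0.004], [-0.025, -1.0, 0.002], [0.003, -0.002, -1.0]]
wrist_force: [-13.4, -9.2, 29.5]
grip_width: 0.0567
grasp_force: 71.1
```

>>> send_rows(
  increments=[
    [255,0,0,-0.002,0,0,0],
    [255,0,0,0,0,0,0],
    [0,0,0,0,0,0,0],
    [0,0,0,0,0,0,0],
    [0,0,0,0,0,0,0],
    [0,0,0,0,0,0,0],
    [0,0,0,-0.02,0,0,0],
    [0,0,0,-0.03,0,0,0],
    [0,0,0,-0.03,0,0,0],
    [0,0,0,-0.03,0,0,0],
  ],
)

```text
clock: 7.75
tool_pos: [0.4674, 0.344, 0.1225]
eef_rot: [[1.0, -0.025, -0.001], [-0.025, -1.0, -0.001], [-0.001, 0.001, -1.0]]
wrist_force: [-0.1, 0.1, -0.4]
grip_width: 0.0858
grasp_force: 0.0
```

Run:
```python
from h import *
s=manip.observe(); print(np.round(s["tool_pos"],4),s["clock"])
f=manip.grab_frame("wrist"); cv2.imwrite("pics/w2.png",f[:,:,::-1])
```

```text
[0.4674 0.344  0.1225] 7.75
```

View pics/w2.png

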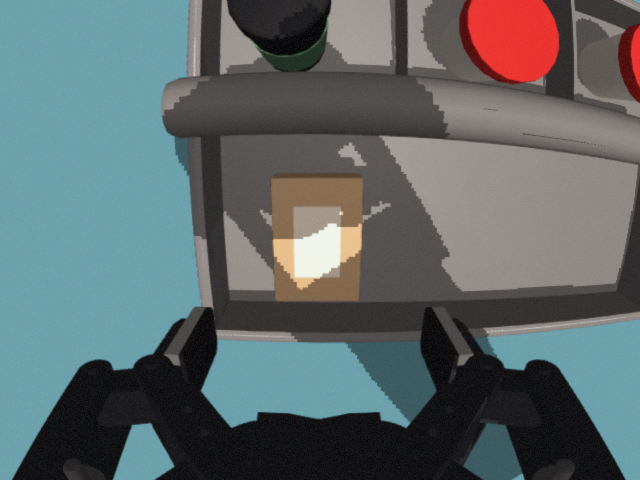

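The wrist view shows the carton lying in the bay at about (318,240), clear of the left wall and near its front wall. I'll measure the flatness and gap with the fisheye model, and plan the next approach.

```bash
cat >> h.py <<'E'
def wback(uv,z,ci=None):
    ci=ci or manip.camera_info("wrist");K=np.array(ci["intrinsics"]);V=np.array(ci["view"])
    a=np.array([(uv[0]-K[0,2])/K[0,0],(uv[1]-K[1,2])/K[1,1]]);t=np.linalg.norm(a)
    d=V[:3,:3].T@np.r_[np.sin(t)*a/t,np.cos(t)]; c=-V[:3,:3].T@V[:3,3]
    return c+d*(z-c[2])/d[2]
def rows(*a,**k): plan(*a,**k)
E
sed -i 's/print(\[round(v,4) for v/print([round(float(v),4) for v/' h.py
python3 - <<'E'
from h import *
for n,uv in dict(tl=(272,178),tr=(363,178),br=(360,300),bl=(275,300)).items(): print(n,wback(uv,.036).round(4))
for n,uv in dict(nearwalltop_in=(318,320),nearwalltop_out=(318,341),rimL=(195,200)).items(): print(n,wback(uv,.05).round(4))
print("far wall foot",wback((400,140),.004).round(4))
plan(.472,-.231,.12,-1.,18)
E
```

```text
tl [0.5165 0.3746 0.036 ]
tr [0.5151 0.3162 0.036 ]
br [0.4292 0.3174 0.036 ]
bl [0.4304 0.3776 0.036 ]
nearwalltop_in [0.4216 0.3472 0.05  ]
nearwalltop_out [0.4046 0.3476 0.05  ]
rimL [0.5066 0.4229 0.05  ]
far wall foot [0.5389 0.2853 0.004 ]
from [ 0.47    0.3457  0.1302 -1.4236] t 7.8 step [ 0.0001 -0.032  -0.0006] turn -0.02
[0.0009, 0.032, 0.0006, 0.0, 0.0, -0.0004]
[0.0009, 0.032, 0.0006, 0.0, 0.0, -0.0004]
[0.0009, 0.032, 0.0006, 0.0, 0.0, -0.0004]
[0.0009, 0.032, 0.0006, 0.0, 0.0, -0.0004]
[0.0009, 0.032, 0.0006, 0.0, 0.0, -0.0004]
[0.0008, 0.032, 0.0006, 0.0, 0.0, -0.0004]
[0.0008, 0.032, 0.0006, 0.0, 0.0, -0.0004]
[0.0008, 0.032, 0.0006, 0.0, 0.0, -0.0004]
[0.0008, 0.032, 0.0006, 0.0, 0.0, -0.0004]
[0.0008, 0.032, 0.0006, 0.0, 0.0, -0.0004]
[0.0008, 0.032, 0.0006, 0.0, 0.0, -0.0004]
[0.0008, 0.032, 0.0006, 0.0, 0.0, -0.0004]
[0.0008, 0.032, 0.0006, 0.0, 0.0, -0.0004]
[0.0007, 0.032, 0.0006, 0.0, 0.0, -0.0004]
[0.0007, 0.032, 0.0006, 0.0, 0.0, -0.0004]
[0.0007, 0.032, 0.0006, 0.0, 0.0, -0.0004]
[0.0007, 0.032, 0.0006, 0.0, 0.0, -0.0004]
[0.0007, 0.032, 0.0006, 0.0, 0.0, -0.0004]
```

The placed carton measures 86×58 mm, flat, at (0.473, 0.347), with about 20 mm to the front wall. On to the next carton at (0.472, -0.231).

>>> send_rows(
  increments=[
    [0,0.001,0.0385,0,0,0,0],
    [0,0.001,0.0385,0,0,0,0],
    [0,0.001,0.0385,0,0,0,0],
    [0,0.001,0.0385,0,0,0,0],
    [0,0.001,0.0385,0,0,0,0],
    [0,0.001,0.0385,0,0,0,0],
    [0,0.001,0.0385,0,0,0,0],
    [0,0.001,0.0385,0,0,0,0],
    [0,0.001,0.0385,0,0,0,0],
    [0,0.001,0.0385,0,0,0,0],
  ],
)

```text
clock: 8.63
tool_pos: [0.4678, -0.0428, 0.1216]
eef_rot: [[1.0, -0.025, 0.0], [-0.025, -1.0, -0.0], [0.0, 0.0, -1.0]]
wrist_force: [1.6, -0.9, -0.2]
grip_width: 0.0857
grasp_force: 0.0
```

>>> send_rows(
  increments=[
    [0,0.001,0.0385,0,0,0,0],
    [0,0.001,0.0385,0,0,0,0],
    [0,0.001,0.0385,0,0,0,0],
    [0,0.001,0.0385,0,0,0,0],
    [0,0.001,0.0385,0,0,0,0],
    [0,0,0,0,0,0,0],
    [0,0,0,0,0,0,0],
    [0,0,0,0,0,0,0],
  ],
)

```text
clock: 9.3
tool_pos: [0.4682, -0.2332, 0.1213]
eef_rot: [[1.0, -0.025, -0.001], [-0.025, -1.0, 0.001], [-0.001, -0.001, -1.0]]
wrist_force: [-0.4, -0.2, -0.2]
grip_width: 0.085
grasp_force: 0.0
```

>>> send_rows(
  increments=[
    [0,0.002,-0.002,0.02,0,0,0],
    [0,0,0,0.03,0,0,0],
    [0,0,0,0.03,0,0,0],
    [0,0,0,0.02,0,0,0],
    [0,0,0,0.01,0,0,0],
    [0,0,0,0,0,0,0],
    [0,0,0,0,0,0,0],
  ],
)

```text
clock: 9.88
tool_pos: [0.4709, -0.231, 0.0124]
eef_rot: [[1.0, -0.024, 0.0], [-0.024, -1.0, -0.0], [0.0, 0.0, -1.0]]
wrist_force: [0.2, -0.2, 1.6]
grip_width: 0.0855
grasp_force: 0.0
```

>>> send_rows(
  increments=[
    [255,0,0,0,0,0,0],
    [255,0,0,0,0,0,0],
    [255,0,0,0,0,0,0],
    [255,0,0,0,0,0,0],
    [255,0,0,0,0,0,0],
    [255,0,0,0,0,0,0],
  ],
)

```text
clock: 10.38
tool_pos: [0.4717, -0.2322, 0.014]
eef_rot: [[1.0, -0.025, 0.004], [-0.025, -1.0, -0.002], [0.004, 0.002, -1.0]]
wrist_force: [-1.4, 0.0, 6.8]
grip_width: 0.0568
grasp_force: 65.3
```

>>> send_rows(
  increments=[
    [255,0,0,-0.01,0,0,0],
    [255,0,0,-0.02,0,0,0],
    [255,0,0,-0.01,0,0,0],
    [255,0,0,0,0,0,0],
    [255,0,0,0,0,0,0],
    [255,0,0,0,0,0,0],
    [255,0,0,0,0,0,0],
  ],
)

```text
clock: 10.97
tool_pos: [0.4697, -0.2312, 0.0506]
eef_rot: [[1.0, -0.025, -0.002], [-0.025, -1.0, 0.001], [-0.002, -0.001, -1.0]]
wrist_force: [0.2, -0.0, -1.8]
grip_width: 0.0564
grasp_force: 64.5
```

>>> send_rows(
  increments=[
    [255,0,0,0,0,0,0],
    [255,0,0,0,0,0,0],
    [255,0,0,0,0,0,0],
  ],
)

```text
clock: 11.22
tool_pos: [0.4702, -0.2315, 0.0513]
eef_rot: [[1.0, -0.025, -0.001], [-0.025, -1.0, 0.0], [-0.001, -0.0, -1.0]]
wrist_force: [0.4, 0.6, -2.4]
grip_width: 0.0564
grasp_force: 64.5
```

>>> send_rows(
  increments=[
    [255,0,0,0,0,0,0],
    [255,0,0,0,0,0,0],
  ],
)

```text
clock: 11.38
tool_pos: [0.4703, -0.2316, 0.0516]
eef_rot: [[1.0, -0.025, -0.0], [-0.025, -1.0, 0.0], [-0.0, -0.0, -1.0]]
wrist_force: [-0.8, 0.5, -1.9]
grip_width: 0.0563
grasp_force: 64.5
```

Readings average about -2.0 N against a baseline of about -0.3 N, so it is probably full, a light one. I'll keep reading the force while carrying it.

>>> send_rows(
  increments=[
    [255,0,0,-0.035,0,0,0],
    [255,0,-0.01,-0.035,0,0,0],
    [255,-0.001,-0.0377,0,0,0,0],
    [255,-0.001,-0.0377,0,0,0,0],
    [255,-0.001,-0.0377,0,0,0,0],
    [255,-0.001,-0.0377,0,0,0,0],
    [255,-0.001,-0.0377,0,0,0,0],
    [255,-0.001,-0.0377,0,0,0,0],
    [255,-0.001,-0.0377,0,0,0,0],
    [255,-0.001,-0.0377,0,0,0,0],
  ],
)

```text
clock: 12.22
tool_pos: [0.4698, 0.0819, 0.1219]
eef_rot: [[1.0, -0.025, 0.001], [-0.025, -1.0, -0.0], [0.001, 0.0, -1.0]]
wrist_force: [0.9, -0.1, -3.1]
grip_width: 0.0568
grasp_force: 65.6
```

>>> send_rows(
  increments=[
    [255,-0.001,-0.0377,0,0,0,0],
    [255,-0.001,-0.0377,0,0,0,0],
    [255,-0.001,-0.0377,0,0,0,0],
    [255,-0.001,-0.0377,0,0,0,0],
    [255,0,0,0,0,0,0],
    [255,0,0,0,0,0,0],
    [255,0,0,0,0,0,0],
    [255,0,0,0,0,0,0],
  ],
)

```text
clock: 12.88
tool_pos: [0.47, 0.23, 0.1216]
eef_rot: [[1.0, -0.026, -0.0], [-0.026, -1.0, -0.0], [-0.0, 0.0, -1.0]]
wrist_force: [-0.1, 0.3, -2.5]
grip_width: 0.0564
grasp_force: 65.7
```

>>> send_rows(
  increments=[
    [255,0,0,0,0,0,0],
  ],
)

```text
clock: 12.97
tool_pos: [0.4701, 0.2299, 0.1217]
eef_rot: [[1.0, -0.027, 0.0], [-0.027, -1.0, -0.0], [0.0, 0.0, -1.0]]
wrist_force: [-0.1, 0.5, -2.3]
grip_width: 0.0568
grasp_force: 65.7
```

>>> send_rows(
  increments=[
    [255,0,0,0,0,0,0],
  ],
)

```text
clock: 13.05
tool_pos: [0.4701, 0.23, 0.1218]
eef_rot: [[1.0, -0.027, 0.0], [-0.027, -1.0, -0.0], [0.0, 0.0, -1.0]]
wrist_force: [0.2, 0.9, -1.5]
grip_width: 0.0566
grasp_force: 65.7
```

It is full (about 2.2 N). Setting it down in the middle slot.

>>> send_rows(
  increments=[
    [255,-0.003,0,0.02,0,0,0],
    [255,0,0,0.035,0,0,0],
    [255,0,0,0.025,0,0,0],
    [255,0,0,0.015,0,0,0],
    [255,0,0,0.005,0,0,0],
    [255,0,0,0,0,0,0],
    [255,0,0,0.002,0,0,0],
    [255,0,0,0.002,0,0,0],
    [255,0,0,0,0,0,0],
    [255,0,0,0,0,0,0],
  ],
)

```text
clock: 13.88
tool_pos: [0.4674, 0.2312, 0.0186]
eef_rot: [[1.0, -0.025, 0.001], [-0.025, -1.0, 0.001], [0.001, -0.001, -1.0]]
wrist_force: [0.1, 0.7, -2.5]
grip_width: 0.0566
grasp_force: 65.6
```

>>> send_rows(
  increments=[
    [255,0,0,0.001,0,0,0],
    [255,0,0,0,0,0,0],
  ],
)

```text
clock: 14.05
tool_pos: [0.467, 0.2311, 0.0169]
eef_rot: [[1.0, -0.025, 0.001], [-0.025, -1.0, 0.0], [0.001, -0.0, -1.0]]
wrist_force: [-0.2, 0.6, -2.2]
grip_width: 0.0566
grasp_force: 65.6
```

>>> send_rows(
  increments=[
    [255,0,0,0.001,0,0,0],
    [255,0,0,0.001,0,0,0],
    [255,0,0,0,0,0,0],
  ],
)

```text
clock: 14.3
tool_pos: [0.467, 0.2311, 0.015]
eef_rot: [[1.0, -0.025, 0.0], [-0.025, -1.0, -0.0], [0.0, 0.0, -1.0]]
wrist_force: [-1.3, -0.2, 0.8]
grip_width: 0.0566
grasp_force: 66.0
```

>>> send_rows(
  increments=[
    [255,0,0,0.001,0,0,0],
    [255,0,0,0,0,0,0],
  ],
)

```text
clock: 14.47
tool_pos: [0.467, 0.2311, 0.0149]
eef_rot: [[1.0, -0.025, 0.0], [-0.025, -1.0, -0.0], [0.0, 0.0, -1.0]]
wrist_force: [-6.4, -1.2, 9.4]
grip_width: 0.0566
grasp_force: 67.1
```

>>> send_rows(
  increments=[
    [0,0,0,0,0,0,0],
    [0,0,0,0,0,0,0],
    [0,0,0,0,0,0,0],
    [0,0,0,0,0,0,0],
    [0,0,0,-0.02,0,0,0],
    [0,0,0,-0.03,0,0,0],
    [0,0,0,-0.03,0,0,0],
    [0,0,0,-0.025,0,0,0],
    [0,0,0,0,0,0,0],
    [0,0,0,0,0,0,0],
  ],
)

```text
clock: 15.3
tool_pos: [0.4678, 0.2314, 0.1203]
eef_rot: [[1.0, -0.025, 0.003], [-0.025, -1.0, 0.001], [0.003, -0.001, -1.0]]
wrist_force: [-0.2, -0.0, -0.1]
grip_width: 0.0856
grasp_force: 0.0
```

Run:
```python
from h import *
plan(.470,-.116,.12,10.6,10)
```

```text
from [ 0.4678  0.2314  0.1203 -1.4281] t 15.3 step [ 0.0002 -0.0347 -0.    ] turn -1.2
[0.0011, 0.0347, 0.0, 0.0, 0.0, -0.021]
[0.0004, 0.0347, 0.0, 0.0, 0.0, -0.021]
[-0.0004, 0.0347, 0.0, 0.0, 0.0, -0.021]
[-0.0011, 0.0347, 0.0, 0.0, 0.0, -0.021]
[-0.0018, 0.0347, 0.0, 0.0, 0.0, -0.021]
[-0.0026, 0.0346, 0.0, 0.0, 0.0, -0.021]
[-0.0033, 0.0346, 0.0, 0.0, 0.0, -0.021]
[-0.004, 0.0345, 0.0, 0.0, 0.0, -0.021]
[-0.0047, 0.0344, 0.0, 0.0, 0.0, -0.021]
[-0.0055, 0.0343, 0.0, 0.0, 0.0, -0.021]
```

>>> send_rows(
  increments=[
    [0,0.0011,0.0347,0,0,0,-0.021],
    [0,0.0004,0.0347,0,0,0,-0.021],
    [0,-0.0004,0.0347,0,0,0,-0.021],
    [0,-0.0011,0.0347,0,0,0,-0.021],
    [0,-0.0018,0.0347,0,0,0,-0.021],
    [0,-0.0026,0.0346,0,0,0,-0.021],
    [0,-0.0033,0.0346,0,0,0,-0.021],
    [0,-0.004,0.0345,0,0,0,-0.021],
    [0,-0.0047,0.0344,0,0,0,-0.021],
    [0,-0.0055,0.0343,0,0,0,-0.021],
  ],
)

```text
clock: 16.13
tool_pos: [0.4681, -0.1177, 0.1171]
eef_rot: [[0.983, 0.185, -0.002], [0.185, -0.983, 0.001], [-0.002, -0.001, -1.0]]
wrist_force: [0.2, -0.1, 0.9]
grip_width: 0.0854
grasp_force: 0.0
```

>>> send_rows(
  increments=[
    [0,0,0,0,0,0,0],
    [0,0,0,0,0,0,0],
    [0,0,0,0,0,0,0],
  ],
)

```text
clock: 16.38
tool_pos: [0.4685, -0.1157, 0.1174]
eef_rot: [[0.983, 0.183, -0.002], [0.183, -0.983, 0.001], [-0.002, -0.001, -1.0]]
wrist_force: [0.2, -0.4, 0.3]
grip_width: 0.0857
grasp_force: 0.0
```

>>> send_rows(
  increments=[
    [0,0,0,0.02,0,0,0],
    [0,0,0,0.03,0,0,0],
    [0,0,0,0.03,0,0,0],
    [0,0,0,0.015,0,0,0],
    [0,0,0,0.008,0,0,0],
    [0,0,0,0,0,0,0],
    [0,0,0,0,0,0,0],
  ],
)

```text
clock: 16.97
tool_pos: [0.4695, -0.1155, 0.0162]
eef_rot: [[0.983, 0.185, 0.0], [0.185, -0.983, -0.0], [0.0, 0.0, -1.0]]
wrist_force: [0.5, 0.2, -0.0]
grip_width: 0.0855
grasp_force: 0.0
```

>>> send_rows(
  increments=[
    [255,0,0,0,0,0,0],
    [255,0,0,0,0,0,0],
    [255,0,0,0,0,0,0],
    [255,0,0,0,0,0,0],
    [255,0,0,0,0,0,0],
    [255,0,0,0,0,0,0],
  ],
)

```text
clock: 17.47
tool_pos: [0.4703, -0.1165, 0.0175]
eef_rot: [[0.983, 0.184, 0.003], [0.184, -0.983, -0.001], [0.003, 0.001, -1.0]]
wrist_force: [0.4, 1.3, 6.3]
grip_width: 0.0561
grasp_force: 64.9
```

>>> send_rows(
  increments=[
    [255,0,0,-0.01,0,0,0],
    [255,0,0,-0.02,0,0,0],
    [255,0,0,-0.01,0,0,0],
    [255,0,0,0,0,0,0],
    [255,0,0,0,0,0,0],
    [255,0,0,0,0,0,0],
    [255,0,0,0,0,0,0],
    [255,0,0,0,0,0,0],
  ],
)

```text
clock: 18.13
tool_pos: [0.4686, -0.116, 0.0548]
eef_rot: [[0.983, 0.184, -0.002], [0.184, -0.983, 0.0], [-0.001, -0.001, -1.0]]
wrist_force: [0.4, 0.2, -0.1]
grip_width: 0.0567
grasp_force: 64.1
```

>>> send_rows(
  increments=[
    [255,0,0,0,0,0,0],
  ],
)

```text
clock: 18.22
tool_pos: [0.4688, -0.1161, 0.055]
eef_rot: [[0.983, 0.184, -0.001], [0.184, -0.983, 0.0], [-0.001, -0.0, -1.0]]
wrist_force: [0.1, 1.2, -0.4]
grip_width: 0.0566
grasp_force: 64.1
```

>>> send_rows(
  increments=[
    [255,0,0,0,0,0,0],
  ],
)

```text
clock: 18.3
tool_pos: [0.4689, -0.1161, 0.0553]
eef_rot: [[0.983, 0.184, -0.001], [0.184, -0.983, 0.0], [-0.001, -0.0, -1.0]]
wrist_force: [0.1, -0.2, -1.0]
grip_width: 0.0565
grasp_force: 64.1
```

Carton 3 (box1) weighs almost nothing, so it is empty. Putting it back.

>>> send_rows(
  increments=[
    [255,0,0,0.015,0,0,0],
    [255,0,0,0.015,0,0,0],
    [255,0,0,0.005,0,0,0],
    [255,0,0,0.002,0,0,0],
    [255,0,0,0.001,0,0,0],
    [255,0,0,0.001,0,0,0],
    [255,0,0,0,0,0,0],
    [255,0,0,0,0,0,0],
  ],
)

```text
clock: 18.97
tool_pos: [0.4697, -0.1164, 0.0175]
eef_rot: [[0.983, 0.184, 0.002], [0.184, -0.983, -0.001], [0.001, 0.001, -1.0]]
wrist_force: [-0.9, 0.2, 3.2]
grip_width: 0.057
grasp_force: 64.4
```

>>> send_rows(
  increments=[
    [255,0,0,0.001,0,0,0],
    [255,0,0,0,0,0,0],
  ],
)

```text
clock: 19.13
tool_pos: [0.4697, -0.1164, 0.0175]
eef_rot: [[0.983, 0.184, 0.001], [0.184, -0.983, -0.001], [0.001, 0.001, -1.0]]
wrist_force: [-6.4, 1.8, 11.9]
grip_width: 0.0562
grasp_force: 65.5
```

>>> send_rows(
  increments=[
    [0,0,0,0,0,0,0],
    [0,0,0,0,0,0,0],
    [0,0,0,0,0,0,0],
    [0,0,0,0,0,0,0],
    [0,0,0,-0.025,0,0,0],
    [0,0,0,-0.03,0,0,0],
    [0,0,0,-0.03,0,0,0],
    [0,0,0,-0.015,0,0,0],
    [0,0.0324,0.0088,0,0,0,0],
    [0,0.0324,0.0088,0,0,0,0],
  ],
)

```text
clock: 19.97
tool_pos: [0.5372, -0.1219, 0.1179]
eef_rot: [[0.983, 0.183, 0.004], [0.183, -0.983, -0.001], [0.004, 0.002, -1.0]]
wrist_force: [-0.5, 0.2, 0.1]
grip_width: 0.0856
grasp_force: 0.0
```

>>> send_rows(
  increments=[
    [0,0.0324,0.0088,0,0,0,0],
    [0,0.0324,0.0088,0,0,0,0],
    [0,0,0,0,0,0,0.061],
    [0,0,0,0,0,0,0],
    [0,0,0,0,0,0,0],
    [0,0,0,0,0,0,0],
  ],
)

```text
clock: 20.47
tool_pos: [0.6025, -0.1269, 0.116]
eef_rot: [[0.992, 0.125, 0.0], [0.125, -0.992, -0.0], [0.0, 0.0, -1.0]]
wrist_force: [-0.3, -0.3, 1.0]
grip_width: 0.0853
grasp_force: 0.0
```

>>> send_rows(
  increments=[
    [0,0,0,0.02,0,0,0],
    [0,0,0,0.03,0,0,0],
    [0,0,0,0.03,0,0,0],
    [0,0,0,0.014,0,0,0],
    [0,0,0,0.006,0,0,0],
    [0,0,0,0,0,0,0],
    [0,0,0,0,0,0,0],
  ],
)

```text
clock: 21.05
tool_pos: [0.6038, -0.1272, 0.0176]
eef_rot: [[0.992, 0.124, 0.002], [0.124, -0.992, -0.001], [0.002, 0.001, -1.0]]
wrist_force: [0.7, 0.1, 0.5]
grip_width: 0.0854
grasp_force: 0.0
```

>>> send_rows(
  increments=[
    [255,0,0,0,0,0,0],
    [255,0,0,0,0,0,0],
    [255,0,0,0,0,0,0],
    [255,0,0,0,0,0,0],
    [255,0,0,0,0,0,0],
    [255,0,0,0,0,0,0],
  ],
)

```text
clock: 21.55
tool_pos: [0.6042, -0.1273, 0.018]
eef_rot: [[0.992, 0.124, 0.004], [0.124, -0.992, -0.001], [0.003, 0.002, -1.0]]
wrist_force: [-1.2, -0.5, 6.3]
grip_width: 0.0565
grasp_force: 66.5
```

>>> send_rows(
  increments=[
    [255,0,0,-0.01,0,0,0],
    [255,0,0,-0.02,0,0,0],
    [255,0,0,-0.01,0,0,0],
    [255,0,0,0,0,0,0],
    [255,0,0,0,0,0,0],
    [255,0,0,0,0,0,0],
    [255,0,0,0,0,0,0],
    [255,0,0,0,0,0,0],
  ],
)

```text
clock: 22.22
tool_pos: [0.6024, -0.1268, 0.0545]
eef_rot: [[0.992, 0.124, -0.002], [0.124, -0.992, 0.0], [-0.002, -0.001, -1.0]]
wrist_force: [-0.2, 0.3, -2.3]
grip_width: 0.0564
grasp_force: 65.5
```

>>> send_rows(
  increments=[
    [255,0,0,0,0,0,0],
  ],
)

```text
clock: 22.3
tool_pos: [0.6026, -0.1268, 0.0548]
eef_rot: [[0.992, 0.124, -0.001], [0.124, -0.992, 0.0], [-0.001, -0.0, -1.0]]
wrist_force: [0.0, -0.2, -2.7]
grip_width: 0.0564
grasp_force: 65.5
```

>>> send_rows(
  increments=[
    [255,0,0,0,0,0,0],
  ],
)

```text
clock: 22.38
tool_pos: [0.6028, -0.1269, 0.0552]
eef_rot: [[0.992, 0.124, -0.001], [0.124, -0.992, 0.0], [-0.001, -0.0, -1.0]]
wrist_force: [0.5, 0.3, -2.7]
grip_width: 0.0564
grasp_force: 65.5
```

Carton 4 (box2) reads about 2.6 N, so it is full. It goes to the last slot: lift, pull back toward the robot, then across.

>>> send_rows(
  increments=[
    [255,0,0,-0.035,0,0,0.074],
    [255,0,0,-0.035,0,0,0.074],
    [255,-0.0359,0,0,0,0,0],
    [255,-0.0359,0,0,0,0,0],
    [255,-0.0359,0,0,0,0,0],
    [255,-0.0359,0,0,0,0,0],
    [255,0,-0.0342,0,0,0,0],
    [255,0,-0.0342,0,0,0,0],
    [255,0,-0.0342,0,0,0,0],
    [255,0,-0.0342,0,0,0,0],
  ],
)

```text
clock: 23.22
tool_pos: [0.4624, 0.0144, 0.1261]
eef_rot: [[1.0, -0.025, 0.001], [-0.025, -1.0, -0.0], [0.001, 0.0, -1.0]]
wrist_force: [1.2, 0.4, -2.5]
grip_width: 0.0564
grasp_force: 65.5
```

>>> send_rows(
  increments=[
    [255,0,-0.0342,0,0,0,0],
    [255,0,-0.0342,0,0,0,0],
    [255,0,-0.0342,0,0,0,0],
    [255,0,0,0,0,0,0],
    [255,0,0,0,0,0,0],
    [255,0,0,0,0,0,0],
  ],
)

```text
clock: 23.72
tool_pos: [0.4651, 0.1156, 0.1256]
eef_rot: [[1.0, -0.023, -0.0], [-0.023, -1.0, -0.001], [-0.0, 0.001, -1.0]]
wrist_force: [-0.2, -0.1, -2.8]
grip_width: 0.0565
grasp_force: 65.6
```

>>> send_rows(
  increments=[
    [255,0,0,0.02,0,0,0],
    [255,0,0,0.035,0,0,0],
    [255,0,0,0.025,0,0,0],
    [255,0,0,0.015,0,0,0],
    [255,0,0,0.006,0,0,0],
    [255,0,0,0.002,0,0,0],
    [255,0,0,0.001,0,0,0],
    [255,0,0,0,0,0,0],
    [255,0,0,0,0,0,0],
  ],
)

```text
clock: 24.47
tool_pos: [0.4661, 0.1157, 0.023]
eef_rot: [[1.0, -0.024, 0.002], [-0.024, -1.0, 0.0], [0.002, -0.0, -1.0]]
wrist_force: [0.6, -0.3, -2.9]
grip_width: 0.0564
grasp_force: 65.5
```

>>> send_rows(
  increments=[
    [255,0,0,0.001,0,0,0],
    [255,0,0,0,0,0,0],
  ],
)

```text
clock: 24.63
tool_pos: [0.4655, 0.1159, 0.0213]
eef_rot: [[1.0, -0.024, 0.001], [-0.024, -1.0, 0.0], [0.001, -0.0, -1.0]]
wrist_force: [0.4, -0.0, -1.8]
grip_width: 0.0566
grasp_force: 65.5
```

>>> send_rows(
  increments=[
    [255,0,0,0.001,0,0,0],
    [255,0,0,0.001,0,0,0],
    [255,0,0,0,0,0,0],
  ],
)

```text
clock: 24.88
tool_pos: [0.4653, 0.1159, 0.019]
eef_rot: [[1.0, -0.024, 0.0], [-0.024, -1.0, -0.0], [0.0, 0.0, -1.0]]
wrist_force: [-1.5, 0.2, 1.2]
grip_width: 0.0567
grasp_force: 65.9
```

>>> send_rows(
  increments=[
    [255,0,0,0.001,0,0,0],
    [255,0,0,0,0,0,0],
  ],
)

```text
clock: 25.05
tool_pos: [0.4653, 0.1159, 0.0189]
eef_rot: [[1.0, -0.024, 0.0], [-0.024, -1.0, -0.0], [0.0, 0.0, -1.0]]
wrist_force: [-6.3, -1.4, 10.6]
grip_width: 0.0565
grasp_force: 67.0
```

Contact is firm. I'll release, rise and move clear, then check.

>>> send_rows(
  increments=[
    [0,0,0,0,0,0,0],
    [0,0,0,0,0,0,0],
    [0,0,0,0,0,0,0],
    [0,0,0,0,0,0,0],
    [0,0,0,-0.025,0,0,0],
    [0,0,0,-0.035,0,0,0],
    [0,0,0,-0.04,0,0,0],
    [0,0,0,-0.04,0,0,0],
    [0,0,0.02,-0.03,0,0,0],
    [0,0,0.03,0,0,0,0],
  ],
)

```text
clock: 25.88
tool_pos: [0.4666, 0.0669, 0.1953]
eef_rot: [[1.0, -0.021, 0.013], [-0.021, -1.0, 0.001], [0.012, -0.002, -1.0]]
wrist_force: [0.8, -0.5, 0.2]
grip_width: 0.0852
grasp_force: 0.0
```

>>> send_rows(
  increments=[
    [0,-0.02,0.03,0,0,0,0],
    [0,-0.03,0.02,0,0,0,0],
    [0,-0.03,0.02,0,0,0,0],
    [0,-0.02,0.02,0,0,0,0],
    [0,0,0,0,0,0,0],
  ],
)

```text
clock: 26.3
tool_pos: [0.3596, -0.0237, 0.1878]
eef_rot: [[1.0, -0.027, 0.001], [-0.027, -1.0, -0.001], [0.001, 0.001, -1.0]]
wrist_force: [-0.1, -0.7, 0.6]
grip_width: 0.0852
grasp_force: 0.0
```

Run:
```python
from h import *
s=manip.observe(); print(np.round(s["tool_pos"],3),s["clock"])
f=manip.grab_frame("top"); g=manip.grab_frame("scene")
for b in boxes(f): print(*b)
a=cv2.resize(f[90:300,140:520],(760,420)); cv2.imwrite("pics/end_top.png",a[:,:,::-1])
cv2.imwrite("pics/end_scene.png",g[:,:,::-1])
```

```text
[ 0.36  -0.024  0.188] 26.3
[465, 115] [447, 103] [86, 124] -1.7
[467, 232] [467, 232] [58, 86] -0.3
[470, -115] [470, -115] [85, 57] 10.6
[470, 346] [470, 346] [58, 86] -1.3
[602, -240] [600, -240] [87, 57] 12.4
[605, -347] [602, -345] [60, 89] -7.9
```

View pics/end_top.png

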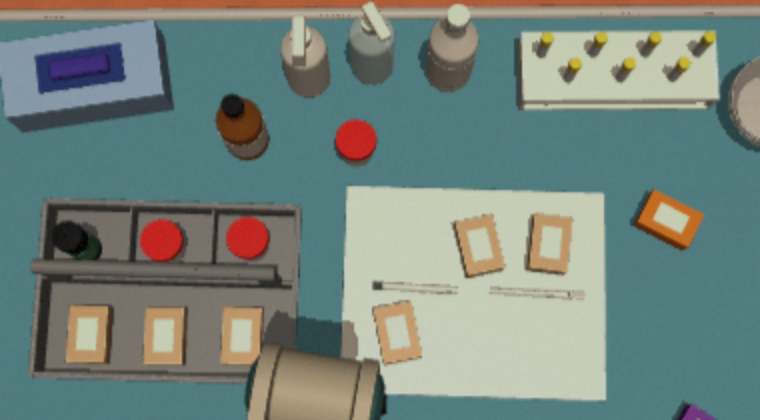

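View pics/end_scene.png

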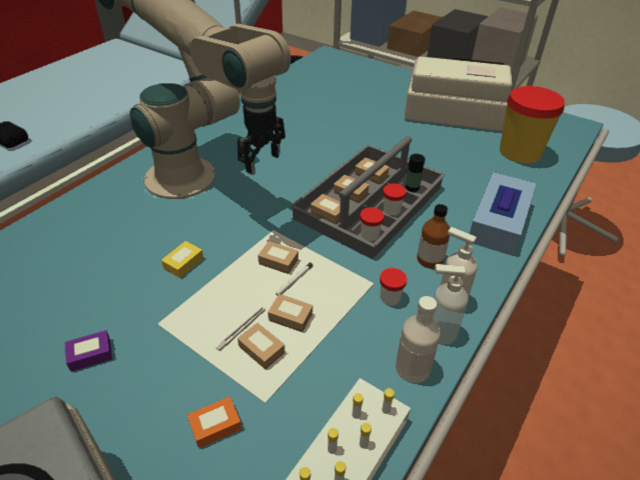

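Both views agree. Three cartons lie flat in the bay (top crop 88,335; 165,335; 242,335). The empty and the two untouched cartons are on the mat, the other things are undisturbed, and the gripper is clear.

```bash
python3 -c "
from workcell import manip
print(manip.sign_off())"
```

```text
the job is handed in; nothing more can be done
None
```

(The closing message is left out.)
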